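Roll down the glued edge strip of a wavy board

ROBOT

A 6-joint arm with a two-finger parallel gripper is mounted at the origin on the work surface. World frame = base frame: x ahead of the robot, y to its left, z up, the work surface at z = 0. Lengths are in m, angles in rad, forces in N, time in s.
With the tool pointing down it reaches from about 0.35 to 0.875 m from the base axis. Payload 4.2 kg.
Tool frame: the origin (TCP) lies midway between the tips of the shut fingers; the grasp point (between the pads) lies 19 mm behind it; z points along the fingers, y is the line along which they close (so a half turn about z gives the same grasp; the last joint's range is limited). The gripper opens to 85 mm and grips with 20 to 120 N. Pads are 22 mm wide; open, the fingers measure 114 mm over their backs; the gripper's body (76 mm by 85 mm) begins 54 mm behind the grasp point. The pads swing forward as they close: fully open they stand 13 mm farther back than shut.
Start: joints at [0.259, 0.385, 0.008, 0, -1.194, -0.259], TCP at [0.625, 0, 0.231] pointing down, gripper open.
Joint ranges: [-3.14, 3.14], [-1.21, 2.06], [-1.07, 1.41], [-3.16, 2.05], [-2.99, -0.16], [-3.1, 3.1]. Speed limits (rad/s): [2.79, 2.79, 3.14, 3.14, 3.14, 3.14].

INTERFACE

Orientations are given as a rotation vector (axis times angle).
In Python, from station import ctrl gives the robot as it stands. Calls block until the motion is done:
- ctrl.move_to(position, orientation): joint-space move of the TCP to a pose.
- ctrl.line_to(position, rate=0.15, orientation=None, threshold=None): straight line of the TCP; orientation=None keeps the orientation; rate is the mean speed in m/s. With threshold (N) it stops when the force on the tool has changed by that much, and returns True; else False.
- ctrl.set_joints(angles): joint-space move.
- ctrl.ungrasp() and ctrl.gripper_close(): open the fingers fully, or close them until they stop; the grip force is fixed at half the most.
- ctrl.wait(seconds).
- ctrl.ik(position, orientation): joint angles nearest the present ones, or None.
- ctrl.sense(): the state.
- ctrl.capture(name): name is "scene" or "side" or "wrist"; returns the picture (400x640x3 uint8, red, green, blue); there is no depth.
- ctrl.calibration(name): a dict with "mtx" (3x3 intrinsics, pixels), "R" (3x3) and "t" (3): a world point X has camera coordinates R X + t. Camera axes: x right, y down, z forward; pixel columns grow to the right and rows downward; lengths in m; the calibration is good to about 2 mm. A picture is of the moment at which its call begins: read the wrist's pose just before it. calibration takes no time and is no camera call; for the wrist camera it gives the pose at the moment of the call.
A pose or a line that the arm cannot do raises ctrl.IKError and nothing moves.
- ctrl.job_done(): hands the job in; it is judged then, once.
Trained networks look in the newest picture that a camera, given by its name, has taken for a name from the list of things; names that differ only in an ending like _2 or _b are one class to them, and where a whole thing is asked for, a point or a joint stands for the part that bears it (a point fixed in the world has none). Each returns a list of dicts, best first, with "p" (0 to 1); they miss things now and then, are a little off and sometimes report something else, mostly with a low value. They report only what shows in the picture. A call takes as long as a camera call. They do not tell look-alikes from the thing itself.
- ctrl.search_frame(camera, thing): "position" ([x, y, z] in m, in the coordinates of the camera as it stood for that picture, good to about 4 mm: the middle of the surface that is visible of it).
- ctrl.silhouettes(camera, thing): "pixels" (400x640 bool, what is visible of it).
The state is a dict: "t": time; "qpos": joint angles; "qd": joint speeds; "tau": joint torques, N m; "tool_pos": TCP position; "tool_rot": TCP orientation; "ft_force": force on the tool from outside, world axes, zero at the start; "moment": the same for the moment, N m; "gripper_width": opening from 0.0 (shut) to 1.0 (fully open); "grip_force": force on a finger pad.
Only numpy, scipy, OpenCV 4.12 (cv2) and the standard library are available. Lean on these libraries where they do the work, as an engineer would, in place of code of your own. Each camera call takes 0.05 s, during which the arm holds its last target. There are 200 camera calls.

TASK

The wavy front edge of the board on the spring-floating work table has a freshly glued edge strip. Pick the seam roller out of its holder and, holding it upright, press its wheel into the hollow on your left (the one at +y), then roll along the edge over the bulge to the hollow on the right with the wheel pressed on all the way, pushing with about 6 N (between 4 and 9 N); stop on the very top of the bulge, where the strip is joined, and press there for a good 3 seconds. The table floats and gets out from under the roller, so keep following it and do not let it run into its end stops; finish with the program holding the roller still in the right hollow, still pressing with that force, and leave the other things on the bench alone.

Things in the scene. Friction and masses are not known exactly. Their poses are not given: they have to be found in the camera images.
- float_base: Steel base of the floating work table, fixed to the bench, 160 mm (x) by 460 mm (y), origin at the centre of its underside on the bench. Its x axis points away from the robot, y to the left; it may be turned by some 0.2 rad. On it a carriage floats along y, and on that a workplate floats along x.
- carriage (a joint): Sideways travel of the carriage along the base's y (m), 0 at rest, end stops at +-0.12: keep it within +-0.11. Centring springs 25 N/m, drag 8 N s/m, hardly any friction; moving mass (carriage, workplate, board) nominally 5 kg, hidden +-25 %. Pressed on a slope of its edge, the board slides away sideways; on the bulge this is unstable (0.6 s) unless the roller follows; hollows hold it.
- workplate (a joint): Travel of the workplate with the board along the base's x, away from the robot (m), 0 at rest, stop at 0.08. Spring 200 N/m, drag 16 N s/m, moving mass nominally 2 kg: the pressing force is 200 N/m times this value, so 6 N is 0.030; 4 to 9 N is 0.020 to 0.045. Over 0.060 the strip is squashed.
- board: Wooden board 24 mm thick, 280 mm long in y, on the workplate; underside 66 mm above the bench. Origin at the centre of its underside, axes parallel to the base's. Its half-round front edge (towards the robot) is a wave x = -80 + 7.5 (1 - cos(2 pi y / 160 mm)) mm: at y = 0 a bulge reaching x = -80, at y = +-80 hollows at x = -65; the ends at y = +-140 curve forward again.
- bulge_top (a point): Foremost point of the bulge in the middle of the board's front edge, at half thickness (78 mm above the bench); axes as the board's (x away from the robot, y left).
- hollow_left (a point): Deepest point of the hollow at the robot's left (+y), half thickness: start here.
- hollow_right (a point): Deepest point of the hollow at the robot's right (-y), half thickness: finish here.
- seam_roller: Seam roller standing upright, 114 mm high, 0.32 kg: below a free-turning rubber wheel of 18 mm radius and 36 mm height (its axis is the tool's upright z axis), above it a square wooden handle 30 x 30 mm from 52 to 114 mm height, sides parallel to the tool's x and y. Origin at the centre of the wheel's underside.
- roller_centre (a point): Centre of the roller's wheel, 18 mm above the tool's origin.
- roller_grip (a point): Centre of the square handle, 83 mm above the tool's origin: grip here from above with the fingers on two facing sides.
- holder: Black ring on the bench in which the roller's wheel stands: outer radius 32, inner radius 23, height 12 mm. Origin at the centre of its underside. Fixed.
- bottle: Blue drinking bottle, radius 36, height 200 mm, origin under its centre. Leave it alone.
- vase: Turned dark wooden vase, radius 34, height 115 mm, origin under its centre. Leave it alone.
- egg_cup: Turned wooden egg cup, radius 22, height 50 mm, origin under its centre. Leave it alone.
- glue_jar: White glue jar with an orange lid, radius 30, height 80 mm, origin under its centre. Leave it alone.
Mind the look-alikes: they are no part of the job. Leave any turquoise look-alike of the seam_roller alone.

How it is judged:
On the way, in this order (a step that is already met when the one before it is completed fails the run):
1. the wheel presses in the left hollow with 4 to 9 N (y of roller_centre in the frame of hollow_left between -0.02 and 0.02 m and value of joint workplate between 0.02 and 0.045 m and contact force between seam_roller and board above 0.3 N), for 0.3 s.
2. the wheel passes the left flank of the bulge, pressing with 4 to 9 N (y of roller_centre in the frame of bulge_top between 0.03 and 0.05 m and value of joint workplate between 0.02 and 0.045 m), for 0.05 s.
3. the wheel stays on top of the bulge (within 16 mm), pressing with 4 to 9 N, for 3 s (y of roller_centre in the frame of bulge_top between -0.016 and 0.016 m and value of joint workplate between 0.02 and 0.045 m), for 3 s.
4. the wheel passes the right flank of the bulge, pressing with 4 to 9 N (y of roller_centre in the frame of bulge_top between -0.05 and -0.03 m and value of joint workplate between 0.02 and 0.045 m), for 0.05 s.
5. the wheel presses in the right hollow with 4 to 9 N (y of roller_centre in the frame of hollow_right between -0.02 and 0.02 m and value of joint workplate between 0.02 and 0.045 m), for 0.5 s.
At the end, for the whole second after the job is handed in: The gripper holds the seam roller upright (within 0.25 rad) off the bench, its wheel within 25 mm of the right hollow's middle, pressing the board back by 20 to 45 mm (4 to 9 N), the board still (under 0.04 m/s) (y of roller_centre in the frame of hollow_right between -0.025 and 0.025 m and value of joint workplate between 0.02 and 0.045 m and contact force between seam_roller and board above 0.3 N and angle between seam_roller's own z axis and vertical below 0.25 rad and height (world z) of seam_roller above 0.045 m and linear speed of board below 0.04 m/s and contact force between the fingers and seam_roller above 2 N); the arm keeps its last pose, push and grip.
It fails at once if the carriage ran to an end stop (more than 110 mm from the middle) (value of joint carriage above 0.11 m or value of joint carriage below -0.11 m).
It fails at once if the strip was squashed (more than 12 N, 60 mm) (value of joint workplate above 0.06 m).
It fails at once if the wheel was off the edge, or barely touching it (under 1 N), between the hollows (y of roller_centre in the frame of bulge_top between -0.06 and 0.06 m and x of roller_centre in the frame of bulge_top between -0.045 and 0.01 m and z of roller_centre in the frame of bulge_top between -0.03 and 0.03 m and value of joint workplate below 0.005 m).
It fails at once if the board was pushed with the fingers (contact force between the fingers and board above 2 N).
It fails at once if another thing on the bench was moved by more than 40 mm (distance of any of bottle, vase, egg_cup, glue_jar from where it was at the start of the episode above 0.04 m).
It also fails if it takes over 64 s, if anything falls off the work surface, if the arm or the gripper's body presses on something with over 40 N, if the wrist force passes 120 N, or if a joint passes its speed limit or range.

## Working session

There is one attempt and no reset: what is moved stays moved. The work goes in short steps, each a Python script; the robot and the scene stay as the last script left them, time stands still between calls to the robot, and variables do not carry over. Pictures are saved under pics/ and viewed, at most 10 in all, crops included, and the job is handed in when it is done.

```bash
ls; mkdir -p pics
cat > h.py <<'E'
import numpy as np, cv2
from station import ctrl
def shot(cam,name):
    im=ctrl.capture(cam); cv2.imwrite(f'pics/{name}.png',im[:,:,::-1]); return im
def world(cam,p,cal=None):
    c=cal or ctrl.calibration(cam); return np.array(c['R']).T@(np.array(p)-np.array(c['t']))
def pix(cam,X,cal=None):
    c=cal or ctrl.calibration(cam); q=np.array(c['mtx'])@(np.array(c['R'])@np.array(X)+np.array(c['t'])); return q[:2]/q[2]
E
python3 - <<'E'
from h import *
np.set_printoptions(precision=4,suppress=True)
a=shot('scene','s0'); b=shot('side','d0')
cv2.imwrite('pics/both.png',cv2.resize(np.vstack([a,b])[:,:,::-1],(480,600)))
for cam in ['scene','side']:
  c=ctrl.calibration(cam); print(cam,np.array(c['mtx']).tolist(), -np.array(c['R']).T@np.array(c['t']))
  for th in ['seam_roller','holder','board','float_base','bottle','vase','egg_cup','glue_jar']:
    for d in ctrl.search_frame(cam,th):
      w=world(cam,d['position']); print(th,round(d['p'],2),w,pix(cam,w))
s=ctrl.sense(); print(s)
E
```

```text
pics
scene [[425.94963297760086, 0.0, 313.0503012366355], [0.0, 425.94963297760086, 206.8887767364017], [0.0, 0.0, 1.0]] [ 0.9662 -0.4534  0.9004]
seam_roller 0.98 [ 0.3532 -0.3593  0.0783] [151.4648 247.5294]
seam_roller 0.96 [ 0.5325 -0.3465  0.0848] [201.3321 296.2826]
seam_roller 0.92 [ 0.4488 -0.321   0.0867] [188.9088 262.6652]
seam_roller 0.71 [ 0.3535 -0.2813  0.0828] [180.8055 227.0551]
holder 0.57 [ 0.4398 -0.3425  0.0108] [185.9853 282.2604]
board 0.96 [ 0.6532 -0.071   0.0903] [336.5207 253.5583]
float_base 0.96 [ 0.6564 -0.1086  0.0882] [325.3753 265.1568]
bottle 0.56 [0.4596 0.3376 0.0679] [388.3805 131.1038]
vase 0.97 [0.5656 0.4093 0.0808] [434.7196 134.9023]
vase 0.51 [ 0.6468 -0.0675  0.0934] [335.6635 250.0841]
egg_cup 0.63 [ 0.5654 -0.4142  0.0529] [185.7142 335.2112]
glue_jar 0.57 [ 0.4243 -0.1638  0.0637] [240.9274 221.963 ]
side [[450.339033684129, 0.0, 320.0355070120858], [0.0, 450.339033684129, 205.7044944469634], [0.0, 0.0, 1.0]] [-0.0125 -0.9683  0.6823]
seam_roller 0.9 [ 0.4284 -0.3336  0.071 ] [356.8823 279.6768]
seam_roller 0.82 [ 0.5167 -0.3606  0.07  ]
[... 374 characters left out ...]
]
bottle 0.75 [ 0.4316 -0.3362  0.0696] [358.7409 280.4203]
vase 0.6 [0.5493 0.3991 0.0636] [271.7859 155.948 ]
egg_cup 0.28 [ 0.6309 -0.0871  0.0872] [370.0205 202.8242]
glue_jar 0.57 [ 0.3981 -0.1758  0.0647] [310.1957 249.3583]
{'t': 0.9, 'qpos': array([ 0.2586,  0.3847,  0.0079, -0.    , -1.194 , -0.2586]), 'qd': array([-0.0009, -0.0007,  0.0008,  0.0014,  0.0011,  0.0026]), 'tau': array([ -0.0006, -39.2073,  18.862 ,   4.1906,  -0.0003,   0.    ]), 'tool_pos': array([0.625 , 0.    , 0.2313]), 'tool_rot': array([-2.2214,  2.2215, -0.    ]), 'ft_force': array([ 0.2555,  0.0488, -0.5181]), 'moment': array([ 0.015 , -0.0001, -0.0014]), 'grip_force': 0.0, 'gripper_width': 1.0027745105239612}
```

View pics/s0.png

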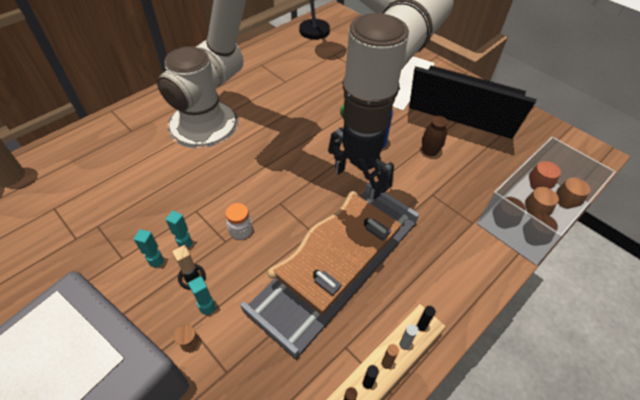

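View pics/d0.png

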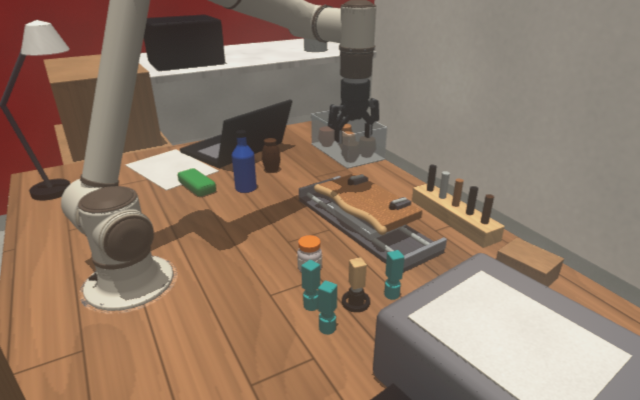

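The wooden roller stands in the black ring at scene (187,262) / side (357,280). The turquoise ones at (148,247), (178,229) and (202,295) are look-alikes. I'll confirm with the wrist camera and survey the board.

Run:
```python
from h import *
np.set_printoptions(precision=4,suppress=True)
c=ctrl.calibration('wrist');print('cam',-np.array(c['R']).T@np.array(c['t']),c['mtx'][0])
R=[-2.2214,2.2215,0]
import pickle
out={}
for nm,p in [('b',[0.56,-0.05,0.42]),('r',[0.40,-0.33,0.32])]:
  ctrl.move_to(p,R); ctrl.wait(0.3)
  c=ctrl.calibration('wrist'); im=shot('wrist','w'+nm)
  out[nm]=dict(cal=c,im=im)
  for th in (['board','float_base'] if nm=='b' else ['seam_roller','holder']):
    for d in ctrl.search_frame('wrist',th):
      w=world('wrist',d['position'],c); print(th,round(d['p'],2),w,pix('wrist',w,c))
    m=ctrl.silhouettes('wrist',th); out[nm][th]=m
    print(th,[(round(x['p'],2),int(x['pixels'].sum())) for x in m])
  print(ctrl.sense()['t'])
pickle.dump(out,open('o.pkl','wb'))
cv2.imwrite('pics/w0.png',cv2.resize(np.vstack([out['b']['im'],out['r']['im']])[:,:,::-1],(480,600)))
```

```text
cam [ 0.6248 -0.0677  0.3743] [322.3504   0.     319.6918]
board 0.75 [ 0.6398 -0.0677  0.0927] [263.2596 146.0444]
board [(0.95, 20169)]
float_base 0.57 [ 0.6398 -0.082   0.0889] [263.2353 135.7435]
float_base [(0.75, 29594)]
2.2833
seam_roller 0.9 [ 0.3421 -0.2982  0.1155] [371.2322 201.9597]
seam_roller 0.8 [ 0.4317 -0.3308  0.1133] [290.8748 172.8068]
seam_roller 0.64 [ 0.3404 -0.366   0.1142] [375.476  140.6305]
seam_roller [(0.89, 1140), (0.87, 1169), (0.8, 1457), (0.65, 4932), (0.57, 1079)]
holder 0.91 [ 0.4185 -0.3395  0.0126] [306.3472 153.1813]
holder [(0.94, 571), (0.37, 4722)]
4.1083
```

View pics/w0.png

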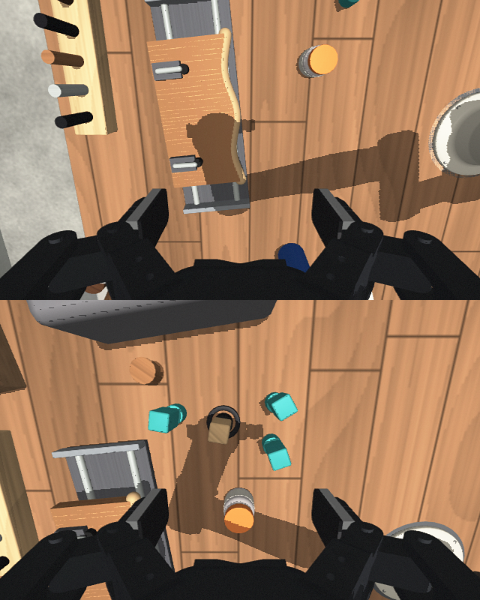

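```bash
cat > fit.py <<'E'
from h import *
import pickle
from scipy.optimize import minimize
np.set_printoptions(precision=4,suppress=True)
o=pickle.load(open('o.pkl','rb'))
def toplane(uv,c,z):
    K=np.array(c['mtx']);R=np.array(c['R']);t=np.array(c['t'])
    d=np.c_[uv,np.ones(len(uv))]@np.linalg.inv(K).T@R; C=-R.T@t
    return C+d*((z-C[2])/d[:,2])[:,None]
c=o['b']['cal']; m=o['b']['board'][0]['pixels']
ct=max(cv2.findContours(m.astype(np.uint8),0,cv2.CHAIN_APPROX_NONE)[0],key=cv2.contourArea)[:,0].astype(float)
P=toplane(ct,c,0.082)[:,:2]
y=np.linspace(-.14,.14,113); wx=-.08+.0075*(1-np.cos(2*np.pi*y/.16))
def model(b):
    e=np.linspace(0,1,40)
    f=np.c_[wx,y]
    return np.vstack([f,np.c_[wx[-1]+e*(b-wx[-1]),0*e+.14],np.c_[0*y+b,y],np.c_[wx[0]+e*(b-wx[0]),0*e-.14]])
from scipy.spatial import cKDTree
def cost(p):
    a=p[2];L=(P-p[:2])@np.array([[np.cos(a),-np.sin(a)],[np.sin(a),np.cos(a)]])
    d=cKDTree(model(p[3])).query(L)[0]; return np.minimum(d,.008).mean()
best=min((minimize(cost,[.65,-.07+dy,a,.08],method='Nelder-Mead',options=dict(maxiter=2000,xatol=1e-5,fatol=1e-7)) for a in (-.2,-.1,0,.1,.2) for dy in (-.02,0,.02)),key=lambda r:r.fun)
print('board x,y,yaw,back',best.x,best.fun)
for nm in ['r']:
    c=o[nm]['cal']
    for k in ('seam_roller','holder'):
        for q in o[nm][k]:
            v=np.argwhere(q['pixels'])[:,::-1].astype(float)
            print(k,round(q['p'],2),v.mean(0),toplane(v.mean(0)[None],c,.012 if k=='holder' else .1)[0])
im=o['r']['im'][120:240,220:420]
cv2.imwrite('pics/crop.png',cv2.resize(im[:,:,::-1],None,fx=4,fy=4,interpolation=cv2.INTER_CUBIC))
E
python3 fit.py
```

```text
board x,y,yaw,back [ 0.6384 -0.0575  0.1021  0.0766] 0.0022952893293666948
seam_roller 0.89 [373.9684 139.7921] [ 0.3397 -0.3656  0.1   ]
seam_roller 0.87 [367.2814 202.2994] [ 0.3441 -0.2934  0.1   ]
seam_roller 0.8 [221.4647 156.8353] [ 0.5106 -0.3464  0.1   ]
seam_roller 0.65 [122.2733 299.6592] [ 0.6522 -0.1634  0.1   ]
seam_roller 0.57 [293.43   171.4004] [ 0.4299 -0.3299  0.1   ]
holder 0.94 [301.2557 156.6953] [ 0.4257 -0.3345  0.012 ]
holder 0.37 [122.5754 299.5093] [ 0.7127 -0.107   0.012 ]
```

View pics/crop.png

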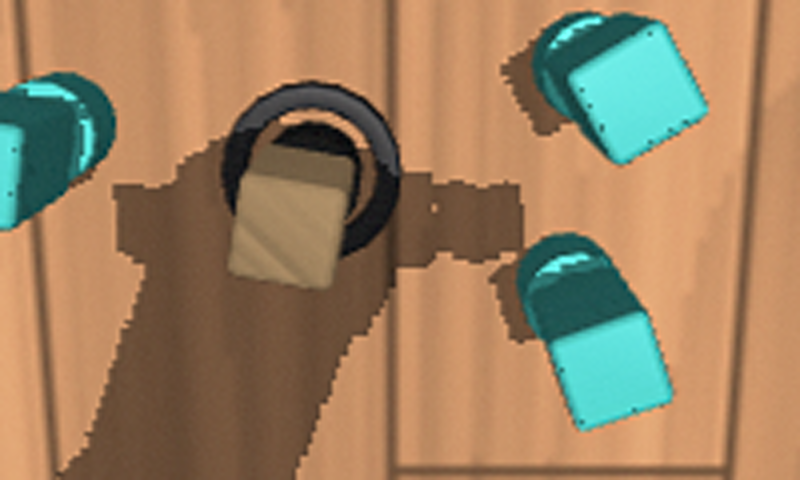

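```bash
cat >> fit.py <<'E'
c=o['r']['cal']
q=np.array([[243,173],[350,188],[333,289],[229,270]])/4+[220,120]
T=toplane(q,c,.114)[:,:2]; print('top',T,T.mean(0),[np.arctan2(*(T[(i+1)%4]-T[i])[::-1])%(np.pi/2) for i in range(4)],np.linalg.norm(T-np.roll(T,1,0),axis=1))
print('holder',toplane(np.array([[297.75,162.5]]),c,.012))
# overlay of board fit
im=o['b']['im'].copy(); p=best.x;a=p[2];M=model(p[3])@np.array([[np.cos(a),np.sin(a)],[-np.sin(a),np.cos(a)]])+p[:2]
for X in M:
    u=pix('wrist',[*X,.082],o['b']['cal']).round().astype(int); cv2.circle(im,tuple(u.tolist()),0,(255,0,0),-1)
cv2.imwrite('pics/ov.png',cv2.resize(im[20:280,180:360,::-1],None,fx=2.3,fy=2.3,interpolation=cv2.INTER_NEAREST))
E
python3 fit.py | grep -v seam
```

```text
board x,y,yaw,back [ 0.6384 -0.0575  0.1021  0.0766] 0.0022952893293666948
holder 0.94 [301.2557 156.6953] [ 0.4257 -0.3345  0.012 ]
holder 0.37 [122.5754 299.5093] [ 0.7127 -0.107   0.012 ]
top [[ 0.4424 -0.3415]
 [ 0.4133 -0.3374]
 [ 0.4183 -0.309 ]
 [ 0.4471 -0.3144]] [ 0.4303 -0.3256] [np.float64(1.4314677798753022), np.float64(1.397192555403616), np.float64(1.385447185035541), np.float64(1.3980869383661034)] [0.0275 0.0294 0.0289 0.0293]
holder [[ 0.4307 -0.3263  0.012 ]]
```

View pics/ov.png

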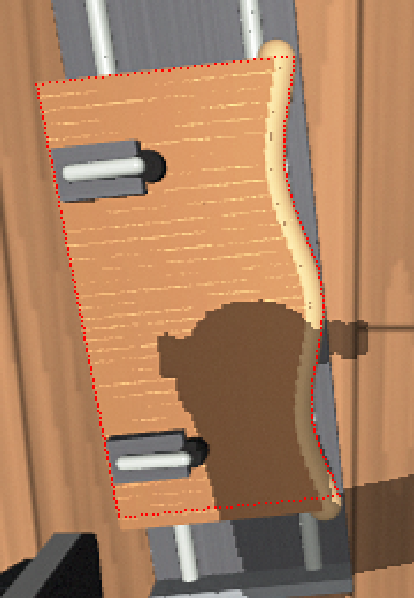

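Wrist crop: the wooden roller's top is at crop (288,230), standing in the black ring at (311,170), so it is the right one. In the overlay the model outline follows the wavy edge to within a few mm. Grasping now.

```bash
cat >> h.py <<'E'
from scipy.spatial.transform import Rotation as Ro
R0=Ro.from_rotvec([-2.2214415,2.2214415,0])
def rv(psi): return (Ro.from_euler('z',psi)*R0).as_rotvec()
E
python3 - <<'E'
from h import *
np.set_printoptions(precision=4,suppress=True)
x,y=.4303,-.3257
ctrl.move_to([x,y,.19],rv(-1.74))
ctrl.line_to([x,y,.063],rate=.12)
ctrl.gripper_close()
s=ctrl.sense();print(s['t'],s['gripper_width'],s['grip_force'],s['ft_force'],s['tool_pos'])
ctrl.line_to([x,y,.20],rate=.12)
s=ctrl.sense();print(s['t'],s['gripper_width'],s['grip_force'],s['ft_force'],s['tool_pos'])
# to board, free air, high
ctrl.move_to([.50,0.0,.20],rv(.102))
s=ctrl.sense();print(s['t'],s['qpos'],s['gripper_width'],s['grip_force'],s['ft_force'])
shot('side','d1')
f=[]
for i in range(10): ctrl.wait(.01); f.append(ctrl.sense()['ft_force'])
print(np.mean(f,0),np.std(f,0))
t=ctrl.sense()['t']
for i in range(4):
    p=ctrl.sense()['tool_pos']; tgt=np.array([.50,0.002*(i+1),.20]);ctrl.line_to(tgt,rate=.05)
    s=ctrl.sense();print(s['t']-t,s['tool_pos']-tgt,s['ft_force']);t=s['t']
E
```

```text
7.425 0.34444284634360944 59.53598141670227 [-0.1496  1.338   2.6583] [ 0.4305 -0.3258  0.0634]
8.7167 0.3470888553608069 59.32931900024414 [ 0.472  -0.5066 -2.6883] [ 0.4297 -0.3254  0.199 ]
9.975 [ 0.3244  0.1996 -0.3402  0.0002 -1.0316 -0.224 ] 0.346367740957314 59.30598199367523 [-0.396  -0.1286 -2.9983]
[ 0.1777 -0.1845 -3.114 ] [0.5504 0.3969 0.459 ]
0.25 [ 0.     -0.0003 -0.    ] [ 0.6623 -0.1536 -4.3969]
0.25 [0.     0.0001 0.    ] [ 0.8164 -0.2865 -4.2233]
0.25 [0.     0.0002 0.    ] [ 0.7305 -0.0959 -3.4132]
0.25 [0.     0.0001 0.    ] [ 0.5671 -0.2215 -3.2618]
```

View pics/d1.png

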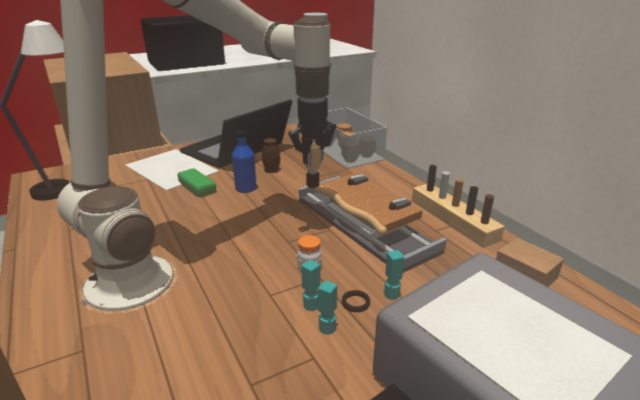

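Roller held upright at side (313,165); ring at (356,300) empty, nothing else moved. Next I'll check what the wrist camera sees along the rolling path and how long a short move takes.

```bash
cat >> h.py <<'E'
BX,BY,YAW=.6384,-.0555,.102
Rb=np.array([[np.cos(YAW),-np.sin(YAW)],[np.sin(YAW),np.cos(YAW)]])
ZT=.1234
def B(xb,yb,z=ZT): return np.r_[np.array([BX,BY])+Rb@[xb,yb],z]
def inB(p): return Rb.T@(np.array(p)[:2]-[BX,BY])
E
python3 - <<'E'
from h import *
import pickle
np.set_printoptions(precision=4,suppress=True)
R=rv(YAW); ctrl.line_to(B(-.13,-.08,.2),rate=.25,orientation=R)
ctrl.line_to(B(-.13,-.08),rate=.15)
ref=[]
for yb in (-.08,0,.08):
    ctrl.line_to(B(-.13,yb),rate=.2); ctrl.wait(.15)
    c=ctrl.calibration('wrist'); im=ctrl.capture('wrist'); ref.append((c,im,ctrl.sense()['tool_pos']))
pickle.dump(ref,open('ref.pkl','wb'))
cv2.imwrite('pics/ref.png',cv2.resize(np.vstack([r[1] for r in ref])[:,:,::-1],(320,600)))
s=ctrl.sense();t=s['t'];print(t,s['tool_pos'])
for d in (.001,.002,.004):
    q=ctrl.ik(B(-.13,.08+d),R); ctrl.set_joints(q); s=ctrl.sense(); print('sj',d,s['t']-t,inB(s['tool_pos']));t=s['t']
    ctrl.move_to(B(-.13,.08),R); s=ctrl.sense(); print('mt',s['t']-t,inB(s['tool_pos']));t=s['t']
ctrl.line_to(B(-.13,.084),rate=1);s=ctrl.sense(); print('line',s['t']-t,inB(s['tool_pos']))
ctrl.line_to(B(-.13,.08),rate=1)
E
```

```text
14.4917 [0.5009 0.01   0.1233]
sj 0.001 0.25 [-0.13    0.0807]
mt 0.25 [-0.13    0.0799]
sj 0.002 0.25 [-0.13    0.0822]
mt 0.25 [-0.13    0.0799]
sj 0.004 0.25 [-0.13    0.0843]
mt 0.25 [-0.1301  0.0797]
line 0.2500000000000018 [-0.1299  0.0842]
```

View pics/ref.png

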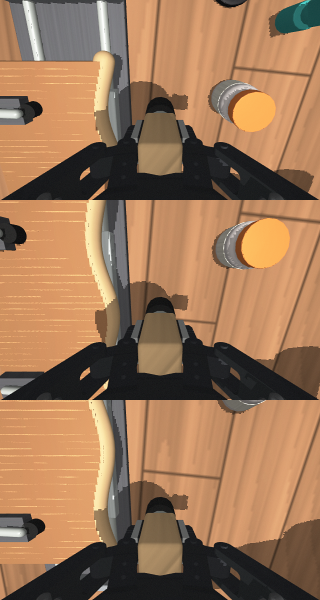

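```bash
cat > vis.py <<'E'
from h import *
from scipy.optimize import least_squares
ys=np.arange(-.20,.14,.002); xs=np.arange(-.03,-.115,-.0007)
def wave(y): return -.08+.0075*(1-np.cos(2*np.pi*y/.16))
def edge(im,c,cg,wg,wheel_y):
    """front-edge points of the board in base frame seen by the wrist camera; cg,wg: guesses"""
    K=np.array(c['mtx']);R=np.array(c['R']);t=np.array(c['t'])
    X,Y=np.meshgrid(xs+wg+.0,ys+cg)
    W=np.stack([*np.einsum('ij,jab->iab',Rb,np.stack([X,Y])),0*X+.078]); W[0]+=BX; W[1]+=BY
    q=np.einsum('ij,jab->iab',K@R,W)+(K@t)[:,None,None]; u=(q[0]/q[2]).astype(np.float32); v=(q[1]/q[2]).astype(np.float32)
    s=cv2.remap(im,u,v,cv2.INTER_LINEAR,borderValue=(0,0,0)).astype(float)
    sat=(s[...,0]-s[...,2])/(s[...,0]+20)
    ok=(u>2)&(u<637)&(v>2)&(v<190)&(u<300)
    out=[]
    for i in range(len(ys)):
        if not ok[i].any(): continue
        n=int(np.argmin(ok[i])) if not ok[i].all() else len(xs)
        g=sat[i,:n]>.28
        if n<20 or not g[:5].all(): continue
        k=int(np.argmin(g))
        if k==0 or k+5>n or g[k:k+5].any(): continue
        out.append((X[i,k],Y[i,k]))
    return np.array(out).reshape(-1,2)
def fit(P,cg,wg):
    f=lambda p: wave(P[:,1]-p[1])+p[0]-P[:,0]
    best=None
    for dc in (-.012,0,.012):
        r=least_squares(f,[wg,cg+dc],loss='soft_l1',f_scale=.001)
        if best is None or r.cost<best.cost: best=r
    J=best.jac; 
    return best.x[0],best.x[1],np.sqrt(2*best.cost/len(P))
def measure(im,c,cg,wg,wy=0):
    P=edge(im,c,cg,wg,wy)
    P=P[np.abs(P[:,1]-cg)<.137] if len(P) else P
    if len(P)<12: return None
    w,cc,res=fit(P,cg,wg); return w,cc,res,len(P),P[:,1].min(),P[:,1].max()
E
python3 - <<'E'
from vis import *
import pickle,time
np.set_printoptions(precision=4,suppress=True)
for c,im,tp in pickle.load(open('ref.pkl','rb')):
    t=time.time()
    for cg in (-.01,0,.01): print(inB(tp),np.array(measure(im,c,cg,0)))
    print(time.time()-t, -np.array(c['R']).T@np.array(c['t'])-tp)
E
```

```text
[-0.1299 -0.0801] None
[-0.1299 -0.0801] None
[-0.1299 -0.0801] None
0.021839141845703125 [ 0.0067 -0.0674  0.1431]
[-0.1301 -0.0007] [ 0.0156  0.0019  0.0004 23.     -0.102  -0.026 ]
[-0.1301 -0.0007] [ 0.0156  0.0019  0.0004 23.     -0.102  -0.026 ]
[-0.1301 -0.0007] [ 0.0156  0.0019  0.0004 23.     -0.102  -0.026 ]
0.0986180305480957 [ 0.0067 -0.0673  0.143 ]
[-0.1301  0.0792] [ 0.015   0.0004  0.0004 27.     -0.036   0.054 ]
[-0.1301  0.0792] [ 0.015   0.0004  0.0004 27.     -0.036   0.054 ]
[-0.1301  0.0792] [ 0.015   0.0004  0.0004 27.     -0.036   0.054 ]
0.0913081169128418 [ 0.0067 -0.0673  0.1429]
```

Run:
```python
from vis import *
import pickle
np.set_printoptions(precision=2,suppress=True,linewidth=200)
for i,y in ((0,-.11),(1,-.08),(1,-.05),(2,0.),(2,.04)):
    c,im,tp=pickle.load(open('ref.pkl','rb'))[i]
    print(i,y)
    for x in np.arange(-.05,-.1,-.004):
        u=pix('wrist',[*B(x,y)[:2],.078],c); print('%.3f'%x,u.round().astype(int),im[int(u[1]),int(u[0])], end=' | ')
    print()
    c0=cv2.cvtColor
```

```text
0 -0.11
-0.050 [185 176] [227 161 109] | -0.054 [192 176] [224 158 103] | -0.058 [199 176] [255 237 176] | -0.062 [205 176] [244 217 154] | -0.066 [212 176] [226 190 138] | -0.070 [219 176] [155 126  93] | -0.074 [225 176] [101 103  99] | -0.078 [232 176] [72 72 72] | -0.082 [239 176] [126 127 131] | -0.086 [246 176] [127 127 129] | -0.090 [252 176] [69 69 71] | -0.094 [259 176] [43 42 43] | -0.098 [266 176] [117  86  62] | 
1 -0.08
-0.050 [174  88] [252 235 178] | -0.054 [181  88] [251 230 170] | -0.058 [188  88] [237 205 147] | -0.062 [196  88] [212 171 125] | -0.066 [203  88] [117  93  67] | -0.070 [210  88] [146 150 148] | -0.074 [217  88] [251 254 253] | -0.078 [225  88] [101 105 104] | -0.082 [232  88] [114 114 118] | -0.086 [239  88] [122 118 122] | -0.090 [246  88] [124 123 127] | -0.094 [254  88] [42 41 42] | -0.098 [261  88] [219 160 115] | 
1 -0.05
-0.050 [180 143] [226 159 107] | -0.054 [187 143] [253 237 181] | -0.058 [194 143] [252 232 173] | -0.062 [201 143] [239 209 150] | -0.066 [208 143] [212 172 125] | -0.070 [215 143] [100  82  56] | -0.074 [222 143] [148 152 150]
[... 349 characters left out ...]
] [253 238 181] | -0.070 [210  89] [252 232 175] | -0.074 [217  89] [235 201 145] | -0.078 [224  89] [197 160 117] | -0.082 [232  89] [60 62 63] | -0.086 [239  89] [60 59 64] | -0.090 [246  89] [121 120 124] | -0.094 [253  89] [38 40 40] | -0.098 [261  89] [223 164 117] | 
2 0.04
-0.050 [182 161] [227 162 108] | -0.054 [189 161] [226 161 106] | -0.058 [196 161] [253 236 177] | -0.062 [203 161] [252 231 172] | -0.066 [209 161] [241 210 152] | -0.070 [216 161] [214 175 127] | -0.074 [223 161] [129 127 118] | -0.078 [230 161] [86 90 89] | -0.082 [237 161] [61 61 63] | -0.086 [244 161] [118 116 119] | -0.090 [250 161] [119 117 122] | -0.094 [257 161] [38 41 40] | -0.098 [264 161] [224 165 117] |
```

```bash
sed -i 's/np.arange(-.03,-.115/np.arange(-.05,-.115/; s/sat\[i,:n\]>.28/sat[i,:n]>.14/' vis.py
python3 - <<'E'
from vis import *
import pickle
np.set_printoptions(precision=4,suppress=True)
for c,im,tp in pickle.load(open('ref.pkl','rb')):
    for cg in (-.015,0,.015): print(inB(tp),np.array(measure(im,c,cg,0)))
E
```

```text
[-0.1299 -0.0801] [-0.0012  0.0018  0.0002 20.     -0.141  -0.103 ]
[-0.1299 -0.0801] [-0.0007  0.0039  0.0002 18.     -0.136  -0.102 ]
[-0.1299 -0.0801] None
[-0.1301 -0.0007] [-0.0015  0.002   0.0002 50.     -0.121  -0.023 ]
[-0.1301 -0.0007] [-0.0015  0.0018  0.0002 50.     -0.122  -0.024 ]
[-0.1301 -0.0007] [-0.0015  0.002   0.0002 50.     -0.121  -0.023 ]
[-0.1301  0.0792] [-0.0012  0.0016  0.0002 50.     -0.041   0.057 ]
[-0.1301  0.0792] [-0.0012  0.0014  0.0002 50.     -0.042   0.056 ]
[-0.1301  0.0792] [-0.0012  0.0016  0.0002 50.     -0.041   0.057 ]
```

The vision fit of the wavy edge gives carriage and workplate travel to about 1 mm, so I'll use it for feedback. First I'll press in the left hollow.

```bash
sed -i 's/&(u<300)/\&(u<420)/' vis.py
sed -i 's/^BX,BY,YAW=.*/BX,BY,YAW=.6371,-.0538,.102/' h.py
cat > roll.py <<'E'
from vis import *
import pickle,os
np.set_printoptions(precision=4,suppress=True)
_s=np.linspace(-.16,.16,1601); _d=.0075*2*np.pi/.16*np.sin(2*np.pi*_s/.16); _n=np.hypot(1,_d)
_r=_s+.018*_d/_n; _x=wave(_s)-.018/_n
Xw=lambda r: np.interp(r,_r,_x)          # wheel centre x on the edge, board frame
tan=lambda r: np.interp(r,_r,_d)
ORI=rv(YAW); DT=.3; M=5.
class Roll:
    def __init__(s):
        s.z=np.zeros(2); s.P=np.diag([1e-6,1e-6]); s.w=0.; s.corr=0.; s.r=.08; s.y=.08
        if os.path.exists('roll.pkl'): s.__dict__.update(pickle.load(open('roll.pkl','rb')))
    def save(s): pickle.dump(s.__dict__,open('roll.pkl','wb'))
    def predict(s,z,r0,r1,w):
        z=z.copy(); n=30; h=DT/n
        for i in range(n):
            r=r0+(r1-r0)*np.clip((i*h-.05)/.25,0,1)
            a=(-25*z[0]-8*z[1]-200*max(w,0)*tan(r))/M
            z[1]+=a*h; z[0]+=z[1]*h
        return z
    def step(s,rd,wd,log=True):
        c=ctrl.calibration('wrist'); tp=inB(ctrl.sense()['tool_pos'])
        m=measure(ctrl.capture('wrist'),c,s.z[0],s.w)
        s.P=np.diag([1,1])*0+np.array([[1,DT],[0,1]])@s.P@np.array([[1,0],[DT,1]])+np.diag([4e-6,1e-4])
        if m is not None and m[2]<.0015 and abs(m[1]-s.z[0])<.03:
            K=s.P[:,0]/(s.P[0,0]+1e-6); s.z=s.z+K*(m[1]-s.z[0]); s.P=s.P-np.outer(K,s.P[0]); s.w=m[0]
            if s.w>.012: s.corr=np.clip(s.corr+.25*(s.wd-s.w),-.015,.015)
        s.r=tp[1]-s.z[0]; s.wd=wd
        zp=s.predict(s.z,s.r,rd,s.w)
        y=zp[0]+rd; x=Xw(rd)+wd+s.corr
        if log: print('rd %.3f r %.4f | c %.4f v %.3f w %.4f corr %.4f | '%(rd,s.r,s.z[0],s.z[1],s.w,s.corr),None if m is None else (round(m[2]*1e3,2),m[3]))
        d=np.array([x,y])-tp
        if np.hypot(*d)>.05: raise SystemExit(f'step too big {d}')
        ctrl.line_to(B(x,y),rate=.25,orientation=ORI)
        s.z=zp; s.save()
E
python3 - <<'E'
from roll import *
R=Roll(); R.wd=0
ctrl.line_to(B(-.095,.08),rate=.15,orientation=ORI)
for w in np.r_[np.linspace(-.004,.027,9),[.027]*5]: R.step(.08,w)
s=ctrl.sense();print(s['t'],s['ft_force'],inB(s['tool_pos']),s['gripper_width'])
E
```

```text
rd 0.080 r 0.0802 | c -0.0002 v -0.000 w 0.0003 corr 0.0000 |  (np.float64(0.21), 50)
rd 0.080 r 0.0801 | c -0.0002 v -0.000 w 0.0002 corr 0.0000 |  (np.float64(0.2), 37)
rd 0.080 r 0.0802 | c -0.0004 v -0.000 w 0.0003 corr 0.0000 |  (np.float64(0.19), 29)
rd 0.080 r 0.0801 | c -0.0003 v 0.000 w 0.0038 corr 0.0000 |  (np.float64(0.19), 43)
rd 0.080 r 0.0802 | c -0.0004 v 0.000 w 0.0069 corr 0.0000 |  (np.float64(0.22), 50)
rd 0.080 r 0.0801 | c -0.0004 v 0.000 w 0.0105 corr 0.0000 |  (np.float64(0.23), 50)
rd 0.080 r 0.0798 | c -0.0001 v 0.001 w 0.0141 corr 0.0003 |  (np.float64(0.23), 50)
rd 0.080 r 0.0796 | c 0.0004 v 0.001 w 0.0182 corr 0.0006 |  (np.float64(0.22), 50)
rd 0.080 r 0.0794 | c 0.0011 v 0.001 w 0.0221 corr 0.0009 |  (np.float64(0.2), 50)
rd 0.080 r 0.0793 | c 0.0014 v -0.000 w 0.0260 corr 0.0011 |  (np.float64(0.2), 50)
rd 0.080 r 0.0795 | c 0.0012 v -0.002 w 0.0260 corr 0.0014 |  (np.float64(0.22), 50)
rd 0.080 r 0.0790 | c 0.0011 v -0.001 w 0.0262 corr 0.0016 |  (np.float64(0.21), 50)
rd 0.080 r 0.0790 | c 0.0010 v -0.002 w 0.0264 corr 0.0017 |  (np.float64(0.25), 50)
rd 0.080 r 0.0789 | c 0.0010 v -0.002 w 0.0265 corr 0.0018 |  (np.float64(0.24), 50)
21.0667 [-5.8741 -0.5055 -3.2135] [-0.0552  0.0798] 0.3475498010337005
```

Run:
```python
from roll import *
R=Roll()
for r in np.r_[np.linspace(.08,0,27)[1:],[0]*8]: R.step(r,.027)
print(ctrl.sense()['t'])
```

```text
rd 0.077 r 0.0790 | c 0.0009 v -0.002 w 0.0266 corr 0.0019 |  (np.float64(0.24), 50)
rd 0.074 r 0.0760 | c 0.0001 v -0.007 w 0.0266 corr 0.0020 |  (np.float64(0.22), 50)
rd 0.071 r 0.0720 | c -0.0026 v -0.017 w 0.0267 corr 0.0021 |  (np.float64(0.22), 50)
rd 0.068 r 0.0698 | c -0.0099 v -0.032 w 0.0266 corr 0.0022 |  (np.float64(0.2), 50)
rd 0.065 r 0.0663 | c -0.0201 v -0.038 w 0.0267 corr 0.0023 |  (np.float64(0.21), 50)
rd 0.062 r 0.0637 | c -0.0317 v -0.039 w 0.0266 corr 0.0024 |  (np.float64(0.2), 50)
rd 0.058 r 0.0603 | c -0.0420 v -0.032 w 0.0267 corr 0.0025 |  (np.float64(0.21), 50)
rd 0.055 r 0.0574 | c -0.0501 v -0.024 w 0.0267 corr 0.0025 |  (np.float64(0.21), 50)
rd 0.052 r 0.0544 | c -0.0556 v -0.016 w 0.0267 corr 0.0026 |  (np.float64(0.22), 50)
rd 0.049 r 0.0511 | c -0.0586 v -0.009 w 0.0267 corr 0.0027 |  (np.float64(0.22), 50)
rd 0.046 r 0.0486 | c -0.0603 v -0.006 w 0.0267 corr 0.0028 |  (np.float64(0.21), 50)
rd 0.043 r 0.0453 | c -0.0610 v -0.003 w 0.0267 corr 0.0029 |  (np.float64(0.22), 50)
rd 0.040 r 0.0420 | c -0.0608 v -0.000 w 0.0266 corr 0.0029 |  (np.float
[... 1106 characters left out ...]
t64(0.23), 50)
rd 0.000 r 0.0050 | c -0.0334 v 0.033 w 0.0276 corr 0.0039 |  (np.float64(0.2), 50)
rd 0.000 r 0.0049 | c -0.0258 v 0.035 w 0.0273 corr 0.0038 |  (np.float64(0.19), 50)
rd 0.000 r 0.0059 | c -0.0201 v 0.026 w 0.0273 corr 0.0037 |  (np.float64(0.23), 50)
rd 0.000 r 0.0052 | c -0.0174 v 0.015 w 0.0273 corr 0.0036 |  (np.float64(0.23), 50)
rd 0.000 r 0.0055 | c -0.0177 v 0.007 w 0.0272 corr 0.0036 |  (np.float64(0.2), 50)
rd 0.000 r 0.0043 | c -0.0188 v 0.006 w 0.0273 corr 0.0035 |  (np.float64(0.21), 50)
rd 0.000 r 0.0042 | c -0.0194 v 0.008 w 0.0272 corr 0.0035 |  (np.float64(0.22), 50)
rd 0.000 r 0.0046 | c -0.0197 v 0.010 w 0.0272 corr 0.0034 |  (np.float64(0.23), 50)
31.2667
```

Run:
```python
from roll import *
R=Roll()
for r in np.r_[[-.003]*2,[-.006]*9]: R.step(r,.027)
print(ctrl.sense()['t'])
```

```text
rd -0.003 r 0.0044 | c -0.0195 v 0.010 w 0.0271 corr 0.0034 |  (np.float64(0.24), 50)
rd -0.003 r 0.0023 | c -0.0199 v 0.012 w 0.0274 corr 0.0033 |  (np.float64(0.2), 50)
rd -0.006 r 0.0016 | c -0.0184 v 0.017 w 0.0272 corr 0.0033 |  (np.float64(0.21), 50)
rd -0.006 r -0.0011 | c -0.0159 v 0.021 w 0.0273 corr 0.0032 |  (np.float64(0.23), 50)
rd -0.006 r -0.0032 | c -0.0100 v 0.029 w 0.0272 corr 0.0031 |  (np.float64(0.21), 50)
rd -0.006 r -0.0025 | c -0.0035 v 0.027 w 0.0272 corr 0.0031 |  (np.float64(0.23), 50)
rd -0.006 r -0.0028 | c 0.0013 v 0.019 w 0.0271 corr 0.0030 |  (np.float64(0.22), 50)
rd -0.006 r -0.0030 | c 0.0036 v 0.010 w 0.0271 corr 0.0030 |  (np.float64(0.22), 50)
rd -0.006 r -0.0030 | c 0.0035 v 0.003 w 0.0270 corr 0.0030 |  (np.float64(0.23), 50)
rd -0.006 r -0.0037 | c 0.0025 v 0.002 w 0.0271 corr 0.0030 |  (np.float64(0.22), 50)
rd -0.006 r -0.0032 | c 0.0012 v 0.002 w 0.0271 corr 0.0030 |  (np.float64(0.22), 50)
34.5667
```

Run:
```python
from roll import *
R=Roll()
for r in np.r_[np.linspace(-.006,-.083,26)[1:],[-.083]*8]: R.step(r,.027)
print(ctrl.sense()['t'])
```

```text
rd -0.009 r -0.0034 | c 0.0002 v 0.003 w 0.0270 corr 0.0030 |  (np.float64(0.22), 50)
rd -0.012 r -0.0062 | c -0.0003 v 0.008 w 0.0273 corr 0.0029 |  (np.float64(0.21), 50)
rd -0.015 r -0.0080 | c 0.0000 v 0.014 w 0.0275 corr 0.0028 |  (np.float64(0.23), 50)
rd -0.018 r -0.0111 | c 0.0026 v 0.022 w 0.0275 corr 0.0027 |  (np.float64(0.21), 50)
rd -0.021 r -0.0153 | c 0.0088 v 0.033 w 0.0275 corr 0.0026 |  (np.float64(0.23), 48)
rd -0.024 r -0.0163 | c 0.0157 v 0.034 w 0.0278 corr 0.0024 |  (np.float64(0.19), 47)
rd -0.028 r -0.0191 | c 0.0217 v 0.030 w 0.0277 corr 0.0022 |  (np.float64(0.21), 45)
rd -0.031 r -0.0244 | c 0.0287 v 0.032 w 0.0274 corr 0.0021 |  (np.float64(0.2), 44)
rd -0.034 r -0.0267 | c 0.0355 v 0.030 w 0.0277 corr 0.0019 |  (np.float64(0.2), 42)
rd -0.037 r -0.0307 | c 0.0420 v 0.027 w 0.0272 corr 0.0019 |  (np.float64(0.2), 41)
rd -0.040 r -0.0344 | c 0.0481 v 0.024 w 0.0272 corr 0.0018 |  (np.float64(0.22), 39)
rd -0.043 r -0.0374 | c 0.0528 v 0.019 w 0.0271 corr 0.0018 |  (np.float64(0.21), 38)
rd -0.046 r -0.0413 | c 0.0565 v 0.015 w 0.0270 corr 0.0018 |  (np.flo
[... 1054 characters left out ...]
0.083 r -0.0885 | c 0.0106 v -0.038 w 0.0280 corr 0.0015 |  (np.float64(0.21), 16)
rd -0.083 r -0.0895 | c 0.0016 v -0.037 w 0.0272 corr 0.0014 |  (np.float64(0.22), 16)
rd -0.083 r -0.0894 | c -0.0055 v -0.027 w 0.0270 corr 0.0014 |  (np.float64(0.21), 16)
rd -0.083 r -0.0875 | c -0.0110 v -0.019 w 0.0267 corr 0.0015 |  (np.float64(0.22), 16)
rd -0.083 r -0.0905 | c -0.0096 v 0.002 w 0.0273 corr 0.0014 |  (np.float64(0.22), 16)
rd -0.083 r -0.0863 | c -0.0093 v -0.005 w 0.0267 corr 0.0015 |  (np.float64(0.22), 16)
rd -0.083 r -0.0893 | c -0.0057 v 0.006 w 0.0271 corr 0.0014 |  (np.float64(0.2), 16)
rd -0.083 r -0.0887 | c -0.0022 v 0.001 w 0.0274 corr 0.0013 |  (np.float64(0.2), 16)
44.4667
```

Run:
```python
from roll import *
R=Roll()
ctrl.line_to(B(Xw(-.0825)+.0275+R.corr,-.0825),rate=.1,orientation=ORI)
for i in range(5):
    ctrl.wait(.45 if i else 1.0)
    c=ctrl.calibration('wrist');s=ctrl.sense();m=measure(ctrl.capture('wrist'),c,0,.027)
    print(s['t'],inB(s['tool_pos']),m[:2] if m else m,s['ft_force'],s['grip_force'])
shot('side','d2')
```

```text
45.7167 [-0.0553 -0.0828] (np.float64(0.02829989958716401), np.float64(0.007815779725745245)) [-4.9229 -1.0394 -2.8076] 59.95318651199341
46.2167 [-0.0553 -0.0828] (np.float64(0.028503375179980868), np.float64(0.00843477161198207)) [-5.5727  0.147  -4.2389] 59.95392143726349
46.7167 [-0.0554 -0.0828] (np.float64(0.028503375179980868), np.float64(0.00843477161198207)) [-5.6181 -0.7323 -3.1342] 59.95324373245239
47.2167 [-0.0553 -0.0828] (np.float64(0.02829989958716401), np.float64(0.007815779725745245)) [-5.7475 -0.515  -3.118 ] 59.95303452014923
47.7167 [-0.0553 -0.0828] (np.float64(0.02829989958716401), np.float64(0.007815779725745245)) [-5.352  -0.93   -3.1487] 59.95329737663269
```

View pics/d2.png

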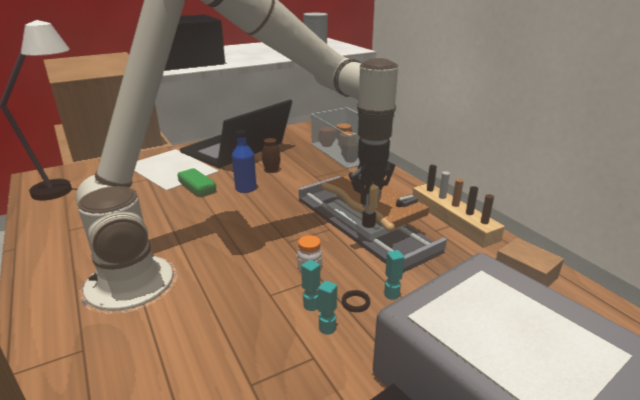

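The roller stands upright in the right hollow at side (370,210). The board is still, the workplate is pushed back about 28 mm (about 5.7 N), and the other things are where they were. Handing in.

```bash
python3 -c "
from h import *
print(ctrl.job_done())"
```

```text
the job is handed in; nothing more can be done
None
```

I handed the job in at about 48 s. The roller went from the left hollow over the bulge, with more than 3 s pressed on the top, and is holding still in the right hollow at about 5.7 N; the verdict was not shown to me.

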